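Move the syrup bottles from the drip rack to the brass-railed rack in the same order

ROBOT

A 7-joint arm with a two-finger parallel gripper is mounted at the origin on the work surface. World frame = base frame: x ahead of the robot, y to its left, z up, the work surface at z = 0. Lengths are in m, angles in rad, forces in N, time in s.
With the tool pointing down it reaches from about 0.425 to 0.925 m from the base axis. Payload 6.8 kg.
Tool frame: the origin (TCP) lies at the very end of the fingers, on their centre line; the grasp point (between the pads) lies 19 mm behind it; z points along the fingers, y is the line along which they close (so a half turn about z gives the same grasp; the last joint's range is limited). The gripper opens to 85 mm and grips with 20 to 120 N. Pads are 22 mm wide; open, the fingers measure 114 mm over their backs; the gripper's body (76 mm by 85 mm) begins 54 mm behind the grasp point. The pads swing forward as they close: fully open they stand 13 mm farther back than shut.
Start: joints at [-1.445, 0.477, 0.022, 1.555, -0.011, 1.109, -0.083], TCP at [0.156, 0.657, 0.231] pointing down, gripper open.
Joint ranges: [-2.96, 2.96], [-0.34, 2.1], [-1.41, 1.46], [0.24, 2.44], [-1.37, 4.51], [0.17, 1.92], [-2.96, 2.96]. Speed limits (rad/s): [2.39, 2.39, 3.14, 3.14, 3.14, 3.14, 3.14].

INTERFACE

Orientations are given as a unit quaternion [w, x, y, z].
In Python, from station import bot, eyes gives the robot as it stands (bot), with the cameras (eyes).
- The arm moves only by the tool advance, called after ">>>" by a JSON object that holds its "api" and its "payload", one argument or row to a line. Schema: {"type":"object","properties":{"steps":{"type":"array","items":{"type":"number"},"minItems":5,"maxItems":100},"grip_force":{"type":"number"},"only":{"type":"string"},"quiet":{"type":"boolean"},"lines":{"type":"string"}},"required":["steps"],"additionalProperties":false}. steps is one flat list of numbers that holds 1 to 20 rows one after another, with no inner brackets; each row has 5 numbers: dx, dy, dz in shares of the most that a row can go, 1 being 50 mm, then a turn about the tool's z in shares of 4 rad (1.0 is 4 rad), then the opening from 0.0 (shut) to 1.0 (fully open); each row shifts and turns the commanded pose from where the row before left it, along the tool's axes as they then stand; what a row does not reach is not made up. A row lasts 1/10 s, in which the tool goes at most 0.05 m and 0.15 rad, less where a joint would pass 70% of its speed; a pose out of reach is approached as far as the arm can. The fingers move at their own pace and stop on an object; grip_force is the grip in N (left out, the last holds). Time passes only in rows, so rows that do not move let the fingers close. The tool returns the time, the measured TCP pose, the force, the opening and the grip force at its end. only (a regular expression) keeps the lines of the reply that match it, lines (a string "A,B") keeps lines A to B, and quiet returns only ok. A shift or turn number past 1, either way, is cut back to 1. Input that does not fit is refused with a message, and nothing moves.
- bot.get_obs(): the state, without advancing time (a new reading comes with each control period).
- eyes.read_camera(name): name is "scene" or "top"; returns the picture (420x560x3 uint8, blue, green, red); there is no depth.
- eyes.camera_info(name): a dict with "vertical_fov" (degrees; the focal length in pixels is half the picture's height over the tangent of half this angle, whatever the lens; pixels are square), "cx", "cy" (the principal point, pixels), "view" (4x4, takes a point from world to camera coordinates). Camera axes: x right, y up, looking along -z (the intrinsics and any distortion apply to the point x, -y, -z); pixel columns grow to the right and rows downward; lengths in m; the calibration is good to about 2 mm. A picture is of the moment at which its call begins. camera_info takes no time and is no camera call.
- bot.hand_in(): hands the job in; it is judged then, once.
The state is a dict: "t": time; "q": joint angles; "joint_vel": joint speeds; "joint_torque": joint torques, N m; "eef_pos": TCP position; "tool_rot": TCP orientation; "contact_force": force on the tool from outside, world axes, zero at the start; "torque": the same for the moment, N m; "gripper_width": opening from 0.0 (shut) to 1.0 (fully open); "grasp_force": force on a finger pad.
Only numpy, scipy, OpenCV 4.12 (cv2) and the standard library are available. Lean on these libraries where they do the work, as an engineer would, in place of code of your own. Each camera call takes 0.05 s, during which the arm holds its last target. There are 200 camera calls.

TASK

The four syrup bottles stand on the steel drip rack in the order the barkeeper reaches for them, each on the drip coaster of its colour. Move them into the four bays of the empty brass-railed walnut rack, in the same order from left to right as seen from the robot, one bottle to a bay. Keep them upright and set them down gently without dropping or knocking any over, and leave all four standing at rest.

Things in the scene. Friction and masses are not known exactly. Their poses are not given: they have to be found in the camera images.
- bottle_red: Upright amber glass syrup bottle with a red cap and red label, loose, about 0.3 kg. Body 50 mm in diameter up to 84 mm, shoulder narrowing to a 27 mm neck at 98 mm, round red screw cap 34 mm in diameter from 105 to 145 mm (its top): hold it by the cap from above. Origin at the centre of its underside, z up. Starts on the red coaster.
- bottle_yellow: Upright amber glass syrup bottle with a yellow cap and yellow label, loose, about 0.3 kg. Body 50 mm in diameter up to 84 mm, shoulder narrowing to a 27 mm neck at 98 mm, round yellow screw cap 34 mm in diameter from 105 to 145 mm (its top): hold it by the cap from above. Origin at the centre of its underside, z up. Starts on the yellow coaster.
- bottle_green: Upright amber glass syrup bottle with a green cap and green label, loose, about 0.3 kg. Body 50 mm in diameter up to 84 mm, shoulder narrowing to a 27 mm neck at 98 mm, round green screw cap 34 mm in diameter from 105 to 145 mm (its top): hold it by the cap from above. Origin at the centre of its underside, z up. Starts on the green coaster.
- bottle_blue: Upright amber glass syrup bottle with a blue cap and blue label, loose, about 0.3 kg. Body 50 mm in diameter up to 84 mm, shoulder narrowing to a 27 mm neck at 98 mm, round blue screw cap 34 mm in diameter from 105 to 145 mm (its top): hold it by the cap from above. Origin at the centre of its underside, z up. Starts on the blue coaster.
- coaster_red: Square red silicone drip coaster, 67 x 67 x 4 mm, fixed on the steel drip rack; it stays there and marks where the red bottle started. Origin at the centre of its underside, z up, sides parallel to the rack; the bottle starts centred on it.
- coaster_yellow: Square yellow silicone drip coaster, 67 x 67 x 4 mm, fixed on the steel drip rack; it stays there and marks where the yellow bottle started. Origin at the centre of its underside, z up, sides parallel to the rack; the bottle starts centred on it.
- coaster_green: Square green silicone drip coaster, 67 x 67 x 4 mm, fixed on the steel drip rack; it stays there and marks where the green bottle started. Origin at the centre of its underside, z up, sides parallel to the rack; the bottle starts centred on it.
- coaster_blue: Square blue silicone drip coaster, 67 x 67 x 4 mm, fixed on the steel drip rack; it stays there and marks where the blue bottle started. Origin at the centre of its underside, z up, sides parallel to the rack; the bottle starts centred on it.
- drip_rack: Stainless drip rack with wire grid, 92 x 300 mm, fixed, to the robot's left or right; the bottles start here. Origin at the centre of its underside on the counter, y along the row to the robot's left, x across it away from the robot (turned by some yaw). Coasters lie at y = +108, +36, -36, -108 mm, x = 0, undersides 17.5 mm up; the bottles' undersides start 21.5 mm up.
- brass_rack: Empty walnut rack with brass rails, 84 x 300 mm, fixed, on the other side. Origin at the centre of its underside on the counter, y along the row to the robot's left, x across it away from the robot (turned by some yaw). Four open-topped bays, centres at y = +108, +36, -36, -108 mm, x = 0, 66 mm square inside; wooden floor 18 mm up, knobs of the rails reach 65 mm up.

How it is judged:
By the outcome, as a careful person would: the job done as asked, in the order asked, and still so for the second after the job is handed in, with the robot touching nothing.
It also fails if it takes over 128 s, if anything falls off the work surface, if the arm or the gripper's body presses on something with over 40 N, if the wrist force passes 120 N, or if a joint passes its speed limit or range.

## Working session

There is one attempt and no reset: what is moved stays moved. The work goes in short steps, Python scripts to look and compute and a tool call to move; the robot and the scene stay as the last step left them, time stands still between calls to the robot, and variables do not carry over. Pictures are saved under pics/ and viewed, at most 14 in all, crops included, and the job is handed in when it is done.

```bash
ls; mkdir -p pics; python3 - <<'E'
from station import bot, eyes
import cv2
for n in("scene","top"):
    cv2.imwrite(f"pics/{n}0.png",eyes.read_camera(n)); i=eyes.camera_info(n); print(i)
print(bot.get_obs())
E
```

```text
pics
station.py
{'vertical_fov': 52.612990288187774, 'cx': 277.5233430960255, 'cy': 207.60161874321724, 'view': array([[ 0.07188455,  0.99727856,  0.01637306, -0.01790083],
       [-0.78720175,  0.04664632,  0.61492888,  0.38404311],
       [ 0.61249164, -0.05709279,  0.78841258, -1.21245787],
       [ 0.        ,  0.        ,  0.        ,  1.        ]])}
{'vertical_fov': 45.27543922903663, 'cx': 276.152208663006, 'cy': 204.7802343254613, 'view': array([[ 0.00666799, -0.99992467, -0.01030473, -0.00860736],
       [ 0.99341822,  0.0054455 ,  0.11441406, -0.53213179],
       [-0.11434933, -0.01099981,  0.9933797 , -1.02851738],
       [ 0.        ,  0.        ,  0.        ,  1.        ]])}
{'t': 0.1, 'q': array([-1.44508493,  0.47775611,  0.02235355,  1.55634037, -0.01147087,
        1.10928584, -0.08311842]), 'joint_vel': array([ 0.00120757, -0.00321049,  0.00035618, -0.0023229 ,  0.00193775,
        0.00057849, -0.00010427]), 'joint_torque': array([ 4.10203356e-03, -5.97760856e+01,  1.61322031e+00, -2.81955063e+01,
        1.27583052e-02,  5.08747995e-03, -1.79343516e-05]), 'eef_pos': array([0.15629197, 0.65611664, 0.23040238]), 'tool_rot': array([-2.05824515e-05,  1.16637047e-01,  9.93174259e-01, -8.30420157e-04]), 'contact_force': array([-1.30646596,  0.25424737, -0.77268384]), 'torque': array([0.03242343, 0.01852344, 0.04502826]), 'grasp_force': 0.0, 'gripper_width': 0.9993736645974922}
```

View pics/scene0.png

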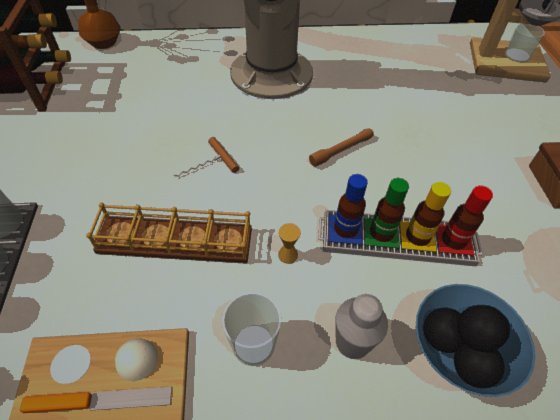

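View pics/top0.png

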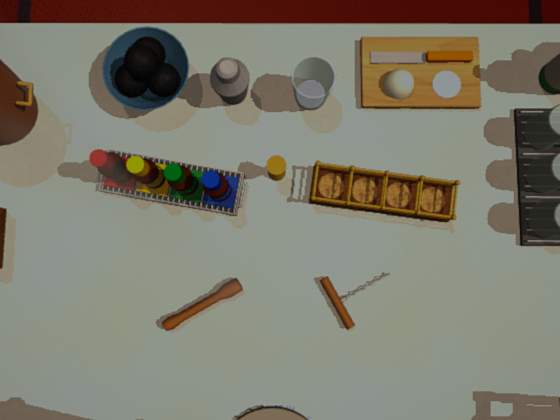

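The top view (image right = -y) shows the bottles at left in the order red (100,158), yellow (136,164), green (174,172), blue (211,180). The empty brass rack runs from about (315,185) to (455,200). The scene view, from opposite the robot, agrees.

```bash
cat > h.py <<'E'
import numpy as np, cv2
from station import bot, eyes
def ray(n,uv):
    i=eyes.camera_info(n); f=210/np.tan(np.radians(i["vertical_fov"]/2)); V=i["view"]; R=V[:3,:3]
    d=R.T@np.array([(uv[0]-i["cx"])/f,-(uv[1]-i["cy"])/f,-1.]); return -R.T@V[:3,3],d
def plane(n,uv,z):
    o,d=ray(n,uv); return o+d*(z-o[2])/d[2]
def tri(a,b):
    (o1,d1),(o2,d2)=ray("top",a),ray("scene",b)
    s=np.linalg.lstsq(np.c_[d1,-d2],o2-o1,rcond=None)[0]; p,q=o1+d1*s[0],o2+d2*s[1]
    return (p+q)/2,np.linalg.norm(p-q)
H={"red":(0,8),"yellow":(24,35),"green":(50,75),"blue":(110,128)}
def blobs(im,c,smin=150):
    h=cv2.cvtColor(im,cv2.COLOR_BGR2HSV); lo,hi=H[c]
    m=cv2.inRange(h,(lo,smin,60),(hi,255,255))
    if c=="red": m|=cv2.inRange(h,(172,smin,60),(180,255,255))
    n,_,st,ce=cv2.connectedComponentsWithStats(m)
    return [(tuple(int(v) for v in st[k]),ce[k].round(1)) for k in range(1,n) if st[k][4]>60]
E
python3 - <<'E'
from h import *
for n in("top","scene"):
    im=cv2.imread(f"pics/{n}0.png")
    for c in H: print(n,c,blobs(im,c))
t=cv2.imread("pics/top0.png")
a=cv2.resize(t[150:228,300:470],(800,367),interpolation=cv2.INTER_CUBIC)
cv2.imwrite("pics/c1.png",a)
s=cv2.imread("pics/scene0.png")
cv2.imwrite("pics/c2.png",cv2.resize(s[195:270,80:260],(792,330),interpolation=cv2.INTER_CUBIC))
cv2.imwrite("pics/c3.png",cv2.resize(t[140:220,85:255],(800,376),interpolation=cv2.INTER_CUBIC))
E
```

```text
top red [((0, 0, 18, 23, 375), array([ 8.3, 10.7])), ((30, 0, 499, 23, 11443), array([279.3,  11. ])), ((542, 0, 18, 23, 386), array([550.7,  10.7])), ((90, 150, 17, 16, 229), array([ 98. , 157.5])), ((104, 182, 30, 8, 69), array([116., 185.]))]
top yellow [((126, 156, 18, 18, 260), array([134.7, 164.4]))]
top green [((164, 163, 18, 18, 245), array([172.4, 171.6])), ((189, 169, 15, 13, 71), array([197. , 173.8]))]
top blue [((202, 170, 19, 19, 268), array([210.9, 179.2])), ((203, 176, 36, 32, 340), array([226.3, 193.9]))]
scene red [((464, 186, 29, 28, 519), array([478.4, 199.4])), ((340, 195, 18, 17, 106), array([347.3, 204.6])), ((380, 200, 17, 16, 98), array([388.2, 209.7])), ((419, 203, 19, 18, 98), array([427.6, 213.6])), ((459, 209, 18, 15, 98), array([467.8, 217.6])), ((437, 224, 37, 31, 476), array([453.5, 243.1])), ((452, 224, 25, 13, 137), array([461.8, 231.3]))]
scene yellow [((432, 182, 19, 15, 210), array([441. , 189.1])), ((402, 242, 34, 9, 151), array([416.7, 246.2]))]
scene green [((386, 178, 22, 19, 227), array([397.6, 186.1])), ((365, 231, 34, 17, 249), array([381. , 241.2]))]
scene blue [((346, 175, 21, 27, 416), array([355.6, 187.4])), ((337, 211, 25, 14, 111), array([347.4, 219.6])), ((329, 215, 33, 30, 454), array([343.2, 232.3]))]
```

View pics/c1.png

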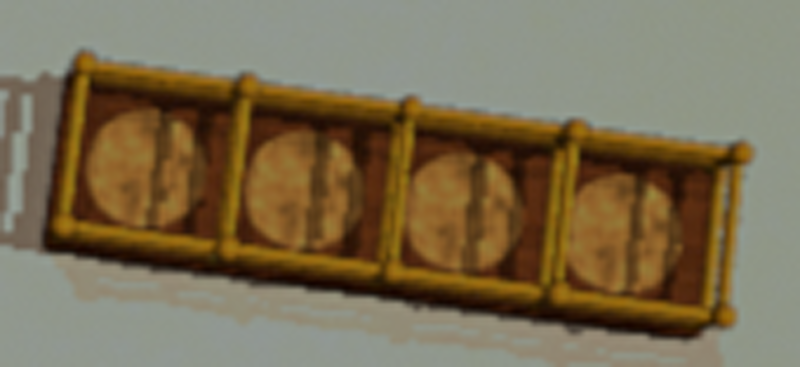

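View pics/c3.png

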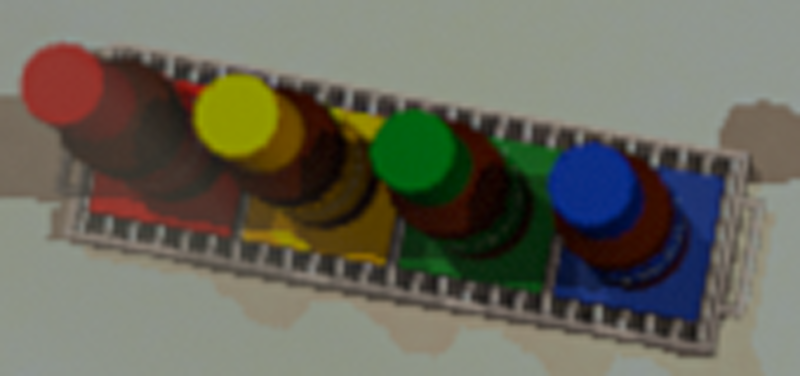

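View pics/c2.png

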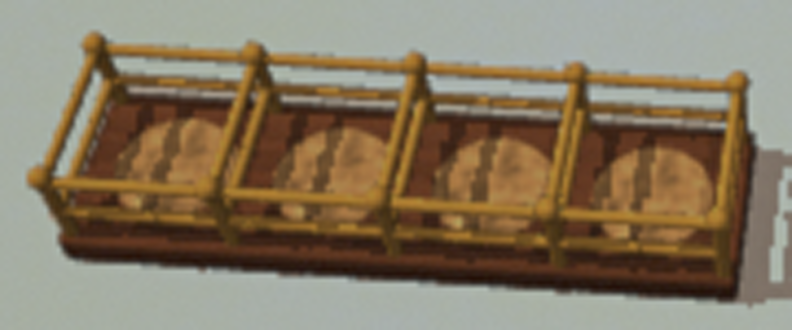

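Crops: the top view shows four brass-railed bays, with corner knobs at crop (85,62), (741,153), (726,317) and (62,226). The cap tops are clean discs at crop (64,85), (238,116), (413,152) and (594,184). The scene crop shows the same knobs, which allows triangulation.

```bash
python3 - <<'E'
from h import *
np.set_printoptions(precision=4,suppress=True)
U=lambda p,s,o:(np.array(p)+.5)/s-.5+o
TF=[(85,62),(246,86),(410,106),(575,132),(741,153)];TN=[(62,226),(225,252),(388,273),(556,295),(726,317)]
SN=[(94,43),(254,51),(414,62),(576,71),(738,81)][::-1];SF=[(39,177),(209,187),(385,197),(546,210),(722,223)][::-1]
st=800/170;ss=4.4
def fit(P,Y):
    # P world xy vs local (x,y) -> rigid
    A=np.array(Y,float);P=np.array(P);a,p=A.mean(0),P.mean(0)
    U_,_,Vt=np.linalg.svd((A-a).T@(P-p)); R=Vt.T@U_.T; t=p-R@a
    return R,t,np.abs((A@R.T+t)-P).max()
K=[]
for a,b in zip(TF+TN,SF+SN):
    p,e=tri(U(a,st,[300,150]),U(b,ss,[80,195])); K.append(p); 
K=np.array(K); print("knob z",K[:,2],e)
pl=np.array([plane("top",U(a,st,[300,150]),.062) for a in TF+TN]); ps=np.array([plane("scene",U(b,ss,[80,195]),.062) for b in SF+SN])
w=np.linalg.norm(pl[0]-pl[5]);L=np.linalg.norm(pl[0]-pl[4]);print("w,L",w,L,"scene",np.linalg.norm(ps[0]-ps[5]),np.linalg.norm(ps[0]-ps[4]))
loc=[(w/2,y) for y in(.144,.072,0,-.072,-.144)]+[(-w/2,y) for y in(.144,.072,0,-.072,-.144)]
for n,P in(("top",pl),("scene",ps),("tri",K)):
    R,t,r=fit(P[:,:2],loc); print(n,t,np.degrees(np.arctan2(R[1,0],R[0,0])),r)
    print([R@[0,y]+t for y in(.108,.036,-.036,-.108)])
print("floor",[plane("top",U(a,st,[300,150]),.018)[:2] for a in[(145,168),(304,188),(464,211),(625,232)]])
C=[plane("top",U(a,st,[85,140]),.1665) for a in[(64,85),(238,116),(413,152),(594,184)]]
R,t,r=fit(np.array(C)[:,:2],[(0,y) for y in(.108,.036,-.036,-.108)])
print("caps",np.array(C)[:,:2],t,np.degrees(np.arctan2(R[1,0],R[0,0])),r)
print([R@[0,y]+t for y in(.108,.036,-.036,-.108)])
im=cv2.imread("pics/scene0.png"); 
cv2.imwrite("pics/c4.png",cv2.resize(im[165:265,320:500],(792,440),interpolation=cv2.INTER_CUBIC))
E
```

```text
knob z [0.0588 0.0594 0.062  0.0602 0.0609 0.0606 0.0593 0.0599 0.0614 0.061 ] 0.00039894029820112885
w,L 0.07308366567859169 0.2870998476852684 scene 0.07447909031316152 0.289350261540593
top [ 0.5603 -0.2274] -7.663771556874184 0.0013166852990533218
[array([ 0.5747, -0.1204]), array([ 0.5651, -0.1917]), array([ 0.5555, -0.2631]), array([ 0.5459, -0.3344])]
scene [ 0.5617 -0.2284] -7.800469376828355 0.0027464179140096467
[array([ 0.5764, -0.1214]), array([ 0.5666, -0.1927]), array([ 0.5568, -0.2641]), array([ 0.5471, -0.3354])]
tri [ 0.5606 -0.2282] -7.651406800054332 0.001732244696464158
[array([ 0.575 , -0.1212]), array([ 0.5654, -0.1925]), array([ 0.5558, -0.2639]), array([ 0.5462, -0.3352])]
floor [array([ 0.5761, -0.1208]), array([ 0.5673, -0.1927]), array([ 0.5572, -0.2648]), array([ 0.548 , -0.3371])]
caps [[0.6028 0.3243]
 [0.5907 0.255 ]
 [0.5767 0.1854]
 [0.5643 0.1139]] [0.5836 0.2197] -10.484838629166289 0.0015209157556639319
[array([0.6033, 0.3259]), array([0.5902, 0.2551]), array([0.5771, 0.1843]), array([0.564 , 0.1135])]
```

View pics/c4.png

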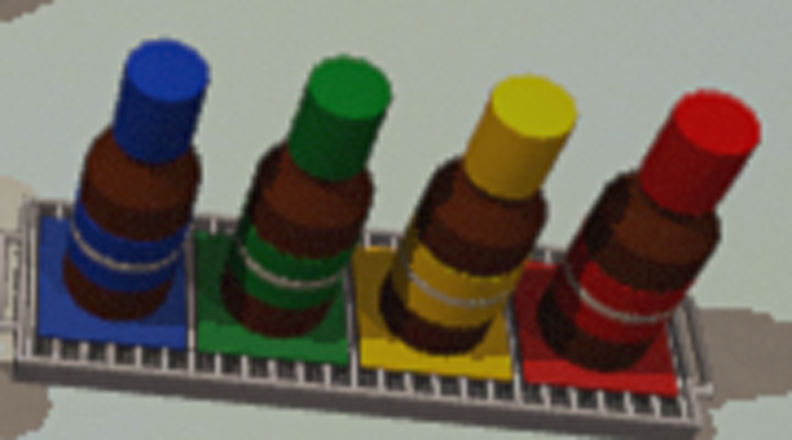

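Scene crop: cap tops at blue (166,71), green (348,89), yellow (534,106) and red (716,124). I'll triangulate these against the top view.

```bash
cat > go.py <<'E'
# prints tool-axis delta from the measured pose to x y z yaw(deg of tool y, mod 180)
import sys; from station import bot, eyes; import numpy as np
from scipy.spatial.transform import Rotation as Ro
o=bot.get_obs(); q=o["tool_rot"]; R=Ro.from_quat([*q[1:],q[0]]).as_matrix()
x,y,z,w=map(float,sys.argv[1:5]); w=np.radians(w)
a=-(w-np.arctan2(R[1,1],R[0,1])); a=(a+np.pi/2)%np.pi-np.pi/2
d=R.T@(np.array([x,y,z])-o["eef_pos"])
print("d now",d.round(4),"turn",round(a,3),"d after turn",(Ro.from_rotvec([0,0,-a]).apply(d)).round(4),"tilt z",R[:,2].round(4))
E
python3 - <<'E'
from h import *
U=lambda p,s,o:(np.array(p)+.5)/s-.5+o
T=[(64,85),(238,116),(413,152),(594,184)];S=[(716,124),(534,106),(348,89),(166,71)]
for a,b in zip(T,S):
    a=U(a,800/170,[85,140]);b=U(b,4.4,[320,165]);print(*[x.round(4) for x in (*tri(a,b),plane("scene",b,.1665))])
E
python3 go.py 0.565 0.1135 0.25 -10.5
```

```text
[0.6033 0.3253 0.1646] 0.0005 [0.6048 0.3242 0.1665]
[0.591  0.2556 0.1657] 0.0008 [0.5916 0.2556 0.1665]
[0.577  0.1856 0.1645] 0.0005 [0.5787 0.1844 0.1665]
[0.5644 0.1143 0.1657] 0.0004 [0.5651 0.1142 0.1665]
d now [-0.5233 -0.4332 -0.0188] turn 1.52 d after turn [-0.4591  0.5007 -0.0188] tilt z [-2.0e-04 -1.6e-03 -1.0e+00]
```

The rows are not in the units I measure in: shifts go in shares of 50 mm and turns go in shares of 4 rad. I convert before sending: 0.138 rad / 4 = 0.0345.

>>> {"api": "advance", "payload": {
  "steps": [0,0,0,0.0345,1,0,0,0,0.0345,1,0,0,0,0.0345,1,0,0,0,0.0345,1,0,0,0,0.0345,1,0,0,0,0.0345,1,0,0,0,0.0345,1,0,0,0,0.0345,1,0,0,0,0.0345,1,0,0,0,0.0345,1,0,0,0,0.035,1],
  "grip_force": 30
}}

```text
t: 1.2
eef_pos: [0.1562, 0.6563, 0.2307]
tool_rot: [0.0, 0.771, 0.637, -0.0]
contact_force: [0.6, -0.8, -0.5]
gripper_width: 1.002
grasp_force: 0.0
```

>>> {"api": "advance", "payload": {
  "steps": [-0.2,0.22,0,0,1,-0.4,0.44,0,0,1,-0.5,0.54,0,0,1,-0.5,0.54,0,0,1,-0.5,0.54,0,0,1,-0.5,0.54,0,0,1,-0.5,0.54,0,0,1,-0.5,0.54,0,0,1,-0.5,0.54,0,0,1,-0.5,0.54,0,0,1,-0.5,0.54,0,0,1,-0.5,0.54,0,0,1,-0.5,0.54,0,0,1,-0.5,0.54,0,0,1,-0.5,0.54,0,0,1,-0.5,0.54,0,0,1,-0.5,0.54,0,0,1,-0.5,0.54,0,0,1,-0.4,0.44,0,0,1,-0.2,0.22,0,0,1]
}}

```text
t: 3.2
eef_pos: [0.5631, 0.1092, 0.2313]
tool_rot: [0.001, 0.769, 0.639, -0.0]
contact_force: [-0.1, -0.8, 0.2]
gripper_width: 0.997
grasp_force: 0.0
```

>>> {"api": "advance", "payload": {
  "steps": [0,0,0,0,1,0,0,0,0,1,0,0,0,0,1]
}}

```text
t: 3.5
eef_pos: [0.5614, 0.1148, 0.2311]
tool_rot: [-0.001, 0.768, 0.641, -0.0]
contact_force: [-0.3, -0.4, 0.4]
gripper_width: 1.002
grasp_force: 0.0
```

```bash
python3 go.py 0.5645 0.1137 0.1285 -10.5
```

```text
d now [-0.0005  0.0034  0.1026] turn 0.003 d after turn [-0.0005  0.0034  0.1026] tilt z [-1.e-03  6.e-04 -1.e+00]
```

Scaled: 0.02 m is 0.4, 0.012 m is 0.24.

>>> {"api": "advance", "payload": {
  "steps": [0,0.06,0.2,0,1,0,0,0.4,0,1,0,0,0.4,0,1,0,0,0.4,0,1,0,0,0.4,0,1,0,0,0.24,0,1,0,0,0,0,1,0,0,0,0,1]
}}

```text
t: 4.3
eef_pos: [0.5654, 0.1134, 0.1295]
tool_rot: [0.0, 0.769, 0.64, 0.0]
contact_force: [1.3, 0.7, 0.3]
gripper_width: 0.998
grasp_force: 0.0
```

```bash
python3 go.py 0.5645 0.1137 0.1285 -10.5
python3 - <<'E'
from h import *
t=eyes.read_camera("top");s=eyes.read_camera("scene")
a=cv2.resize(t[130:230,140:260],(384,320));b=cv2.resize(s[140:260,300:420],(320,320))
cv2.imwrite("pics/g1.png",np.hstack([a,b]))
E
```

```text
d now [ 0.0002 -0.001   0.001 ] turn 0.001 d after turn [ 0.0002 -0.001   0.001 ] tilt z [ 1.e-04 -0.e+00 -1.e+00]
```

View pics/g1.png

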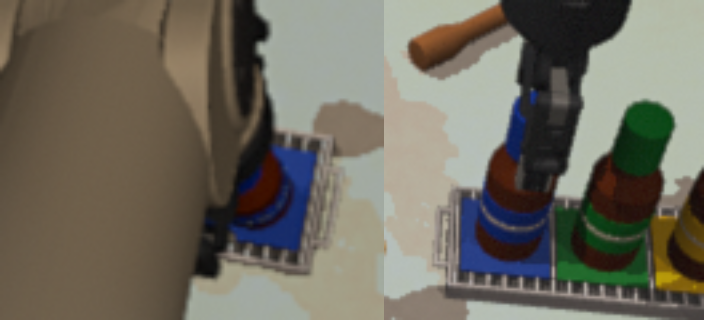

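The fingers straddle the blue cap, with the front finger near crop (540,140), overlapping the cap's silhouette. Closing now.

>>> {"api": "advance", "payload": {
  "steps": [0,0,0,0,0.7,0,0,0,0,0.5,0,0,0,0,0.3,0,0,0,0,0.2,0,0,0,0,0.2,0,0,0,0,0.2,0,0,0,0,0.2,0,0,0,0,0.2],
  "grip_force": 35
}}

```text
t: 5.2
eef_pos: [0.5652, 0.1133, 0.1296]
tool_rot: [-0.0, 0.769, 0.64, -0.0]
contact_force: [-2.0, -0.0, 5.4]
gripper_width: 0.386
grasp_force: 34.5
```

```bash
python3 - <<'E'
from h import *
for n in("scene",):
    i=eyes.camera_info(n);f=210/np.tan(np.radians(i["vertical_fov"]/2))
    for p in([.5645,.1137,.1465],[.5645+.05,.1137-.009,.1365],[.5645+.05,.1137-.009,.1665]):
        c=i["view"]@[*p,1]; u=np.array([i["cx"]-f*c[0]/c[2],i["cy"]+f*c[1]/c[2]]); print(u,(u-[300,140])*2.667+[384,0])
E
```

```text
[355.15125829 187.94702116] [531.08840587 127.87470544]
[354.40206893 213.88894876] [529.09031783 197.06182635]
[357.25385014 203.07335505] [536.69601833 168.21663792]
```

Scaled: -0.025 m is -0.5, -0.018 m is -0.36.

>>> {"api": "advance", "payload": {
  "steps": [0,0,-0.08,0,0.2,0,0,-0.16,0,0.2,0,0,-0.36,0,0.2,0,0,-0.5,0,0.2,0,0,-0.5,0,0.2,0,0,-0.5,0,0.2,0,0,-0.5,0,0.2,0,0,-0.36,0,0.2,0,0,-0.16,0,0.2,0,0,-0.08,0,0.2,0,0,0,0,0.2]
}}

```text
t: 6.3
eef_pos: [0.565, 0.1131, 0.289]
tool_rot: [-0.0, 0.769, 0.64, -0.0]
contact_force: [0.8, -0.3, -3.0]
gripper_width: 0.39
grasp_force: 35.6
```

```bash
python3 go.py 0.5463 -0.335 0.29 -7.7
```

```text
d now [-0.4441  0.0631 -0.001 ] turn -0.049 d after turn [-0.4466  0.0415 -0.001 ] tilt z [-4.e-04 -1.e-04 -1.e+00]
```

Scaled: -0.027 m is -0.54, -0.018 m is -0.36, -0.049 rad / 4 = -0.0123.

>>> {"api": "advance", "payload": {
  "steps": [0,0,0,-0.0123,0.2,-0.1,0.04,0,0,0.2,-0.2,0.04,0,0,0.2,-0.36,0.04,0,0,0.2,-0.54,0.04,0,0,0.2,-0.54,0.04,0,0,0.2,-0.54,0.04,0,0,0.2,-0.54,0.04,0,0,0.2,-0.54,0.04,0,0,0.2,-0.54,0.04,0,0,0.2,-0.54,0.04,0,0,0.2,-0.54,0.04,0,0,0.2,-0.54,0.04,0,0,0.2,-0.54,0.04,0,0,0.2,-0.54,0.04,0,0,0.2,-0.54,0.04,0,0,0.2,-0.54,0.04,0,0,0.2,-0.54,0.04,0,0,0.2,-0.36,0.04,0,0,0.2,-0.28,0.04,0,0,0.2]
}}

```text
t: 8.3
eef_pos: [0.5424, -0.3335, 0.2889]
tool_rot: [-0.0, 0.754, 0.657, -0.001]
contact_force: [-0.5, -0.2, -4.3]
gripper_width: 0.392
grasp_force: 35.4
```

>>> {"api": "advance", "payload": {
  "steps": [-0.14,0.04,0,0,0.2,-0.06,0.03,0,0,0.2,0,0,0,0,0.2,0,0,0,0,0.2,0,0,0,0,0.2,0,0,0,0,0.2]
}}

```text
t: 8.9
eef_pos: [0.5461, -0.3406, 0.2893]
tool_rot: [-0.0, 0.753, 0.659, 0.0]
contact_force: [0.2, 1.0, -3.7]
gripper_width: 0.388
grasp_force: 35.5
```

```bash
python3 go.py 0.5463 -0.335 0.1265 -7.7
python3 - <<'E'
from h import *
t=eyes.read_camera("top");s=eyes.read_camera("scene")
for c in["blue"]: print(blobs(s,c),blobs(t,c))
a=cv2.resize(t[130:250,300:480],(390,260));b=cv2.resize(s[120:280,70:270],(390,312))
cv2.imwrite("pics/g2.png",np.vstack([a,b]))
E
```

```text
d now [ 0.0055 -0.0006  0.1628] turn 0.001 d after turn [ 0.0055 -0.0006  0.1628] tilt z [ 1.e-04  4.e-04 -1.e+00]
[((54, 102, 17, 35, 244), array([ 62.5, 113.2])), ((65, 159, 24, 11, 143), array([ 77.6, 164.8])), ((71, 169, 24, 9, 116), array([ 83.2, 174.1])), ((329, 215, 33, 29, 851), array([345. , 229.3]))] [((483, 164, 16, 20, 218), array([489.9, 172.4])), ((205, 173, 33, 35, 894), array([220.8, 189.8]))]
```

View pics/g2.png

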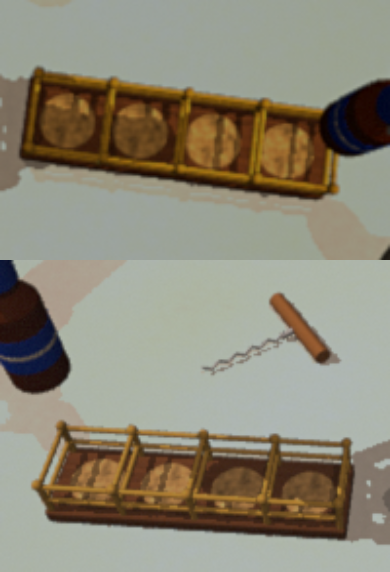

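The held bottle sits upright above and left of the blue bay (base near scene pixel (89,181)), as parallax predicts. I'll check that against the projection.

```bash
cat >> h.py <<'E'
def proj(n,p):
    i=eyes.camera_info(n);f=210/np.tan(np.radians(i["vertical_fov"]/2)); c=i["view"]@[*p,1]
    return np.array([i["cx"]-f*c[0]/c[2],i["cy"]+f*c[1]/c[2]])
E
python3 - <<'E'
from h import *
p=bot.get_obs()["eef_pos"]; b=p[2]-.1285+.0215
s=eyes.read_camera("scene");t=eyes.read_camera("top")
print(p.round(4))
for dz in(0,.084):
    for n in("scene","top"): print(dz,n,proj(n,[p[0],p[1],b+dz]).round(1))
a=cv2.resize(s[100:200,50:130],(400,500),interpolation=cv2.INTER_CUBIC);b_=cv2.resize(t[130:230,430:510],(400,500),interpolation=cv2.INTER_CUBIC)
for im,n,o in((a,"scene",(50,100)),(b_,"top",(430,130))):
    for dz in(0,.084):
        th=np.linspace(0,2*np.pi,60);P=np.array([(proj(n,[p[0]+.025*np.cos(x),p[1]+.025*np.sin(x),b+dz])-o)*5 for x in th]).astype(int)
        cv2.polylines(im,[P],True,(0,255,255),1)
cv2.imwrite("pics/g3.png",np.hstack([a,b_]))
E
```

```text
[ 0.546  -0.3409  0.2893]
0 scene [ 90.  177.6]
0 top [461.8 188.5]
0.084 scene [ 71.7 140.7]
0.084 top [480.1 181. ]
```

View pics/g3.png

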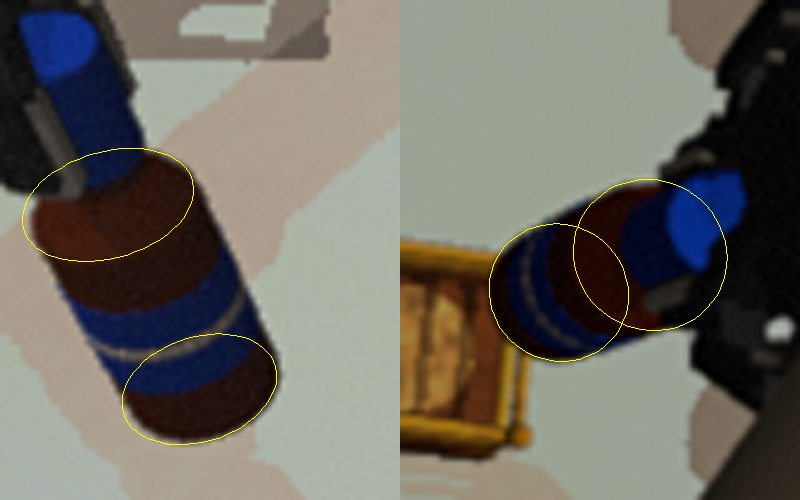

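The projected base circle matches the bottle base in both views to about 1 px, so the bottle hangs true under the TCP. Correcting by 5 mm and lowering.

>>> {"api": "advance", "payload": {
  "steps": [0.11,0,0,0,0.2,0,0,0.1,0,0.2,0,0,0.2,0,0.2,0,0,0.4,0,0.2,0,0,0.4,0,0.2,0,0,0.4,0,0.2,0,0,0.4,0,0.2,0,0,0.4,0,0.2,0,0,0.4,0,0.2,0,0,0.24,0,0.2,0,0,0.12,0,0.2,0,0,0.06,0,0.2,0,0,0,0,0.2,0,0,0,0,0.2]
}}

```text
t: 10.5
eef_pos: [0.5471, -0.3363, 0.1341]
tool_rot: [0.001, 0.753, 0.658, 0.0]
contact_force: [0.9, -0.8, -3.0]
gripper_width: 0.389
grasp_force: 35.4
```

```bash
python3 go.py 0.5463 -0.335 0.126 -7.7
```

```text
d now [ 0.0012 -0.0009  0.0081] turn 0.0 d after turn [ 0.0012 -0.0009  0.0081] tilt z [ 1.3e-03 -6.0e-04 -1.0e+00]
```

>>> {"api": "advance", "payload": {
  "steps": [0,0,0.04,0,0.2,0,0,0.02,0,0.2,0,0,0.02,0,0.2,0,0,0,0,0.2,0,0,0,0,0.2]
}}

```text
t: 11.0
eef_pos: [0.5466, -0.3359, 0.1293]
tool_rot: [-0.0, 0.753, 0.658, 0.0]
contact_force: [-0.2, 0.1, -3.4]
gripper_width: 0.391
grasp_force: 35.4
```

Scaled: 0.001 m is 0.02.

>>> {"api": "advance", "payload": {
  "steps": [0,0,0.02,0,0.2,0,0,0.02,0,0.2,0,0,0,0,0.2,0,0,0,0,0.2]
}}

```text
t: 11.4
eef_pos: [0.5466, -0.3359, 0.1272]
tool_rot: [-0.0, 0.753, 0.658, -0.0]
contact_force: [0.2, 0.8, -2.3]
gripper_width: 0.387
grasp_force: 35.4
```

>>> {"api": "advance", "payload": {
  "steps": [0,0,0.02,0,0.2,0,0,0,0,0.2,0,0,0,0,0.2]
}}

```text
t: 11.7
eef_pos: [0.5466, -0.3358, 0.1262]
tool_rot: [-0.0, 0.753, 0.658, -0.0]
contact_force: [0.2, 0.3, -3.6]
gripper_width: 0.389
grasp_force: 35.7
```

Scaled: 0.001 m is 0.02.

>>> {"api": "advance", "payload": {
  "steps": [0,0,0.02,0,0.2,0,0,0,0,0.2,0,0,0,0,0.2]
}}

```text
t: 12.0
eef_pos: [0.5467, -0.3362, 0.1262]
tool_rot: [0.0, 0.753, 0.658, 0.0]
contact_force: [-2.9, 1.3, 6.7]
gripper_width: 0.392
grasp_force: 36.4
```

>>> {"api": "advance", "payload": {
  "steps": [0,0,0.02,0,0.2,0,0,0,0,0.2,0,0,0,0,0.2]
}}

```text
t: 12.3
eef_pos: [0.5467, -0.3365, 0.1261]
tool_rot: [0.0, 0.753, 0.658, 0.0]
contact_force: [-3.7, 3.6, 12.3]
gripper_width: 0.39
grasp_force: 37.5
```

Scaled: -0.03 m is -0.6, -0.02 m is -0.4.

>>> {"api": "advance", "payload": {
  "steps": [0,0,-0.03,0,0.2,0,0,0,0,0.42,0,0,0,0,0.5,0,0,0,0,0.7,0,0,0,0,0.9,0,0,0,0,1,0,0,0,0,1,0,0,-0.2,0,1,0,0,-0.4,0,1,0,0,-0.6,0,1,0,0,-0.6,0,1,0,0,-0.4,0,1]
}}

```text
t: 13.5
eef_pos: [0.5471, -0.3367, 0.2389]
tool_rot: [0.001, 0.753, 0.658, 0.001]
contact_force: [0.4, 0.3, -0.1]
gripper_width: 1.0
grasp_force: 0.0
```

```bash
python3 go.py 0.5775 0.185 0.24 -10.5
```

```text
d now [ 0.5211 -0.0398 -0.0018] turn 0.049 d after turn [ 0.5185 -0.0651 -0.0018] tilt z [ 0.0026 -0.0014 -1.    ]
```

Scaled: 0.028 m is 0.56, 0.024 m is 0.48, 0.049 rad / 4 = 0.0123.

>>> {"api": "advance", "payload": {
  "steps": [0,0,0,0.0123,1,0.24,-0.06,0,0,1,0.48,-0.06,0,0,1,0.56,-0.07,0,0,1,0.56,-0.07,0,0,1,0.56,-0.07,0,0,1,0.56,-0.07,0,0,1,0.56,-0.07,0,0,1,0.56,-0.07,0,0,1,0.56,-0.07,0,0,1,0.56,-0.07,0,0,1,0.56,-0.07,0,0,1,0.56,-0.07,0,0,1,0.56,-0.07,0,0,1,0.56,-0.07,0,0,1,0.56,-0.07,0,0,1,0.56,-0.07,0,0,1,0.56,-0.07,0,0,1,0.56,-0.07,0,0,1,0.48,-0.06,0,0,1]
}}

```text
t: 15.5
eef_pos: [0.5739, 0.1779, 0.2354]
tool_rot: [-0.0, 0.768, 0.641, -0.0]
contact_force: [-1.1, -0.0, -0.1]
gripper_width: 0.997
grasp_force: 0.0
```

>>> {"api": "advance", "payload": {
  "steps": [0.21,0,0,0,1,0,0,0,0,1,0,0,0,0,1,0,0,0,0,1]
}}

```text
t: 15.9
eef_pos: [0.5771, 0.1838, 0.2359]
tool_rot: [0.0, 0.77, 0.639, -0.0]
contact_force: [-0.4, -0.2, -0.4]
gripper_width: 1.001
grasp_force: 0.0
```

```bash
python3 go.py 0.5775 0.185 0.1285 -10.5
python3 - <<'E'
from h import *
t=eyes.read_camera("scene"); cv2.imwrite("pics/s2.png",t)
E
```

```text
d now [0.0013 0.0002 0.1074] turn -0.002 d after turn [0.0013 0.0002 0.1074] tilt z [-1.e-04 -6.e-04 -1.e+00]
```

View pics/s2.png

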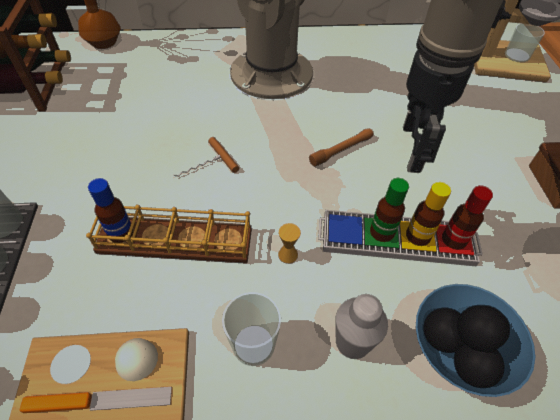

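Blue stands upright in the end bay, around (110,215). The other three bottles haven't moved. Green is next.

Scaled: 0.025 m is 0.5, 0.02 m is 0.4.

>>> {"api": "advance", "payload": {
  "steps": [0.02,0,0.2,0,1,0,0,0.4,0,1,0,0,0.5,0,1,0,0,0.5,0,1,0,0,0.36,0,1,0,0,0.18,0,1,0,0,0,0,0.7,0,0,0,0,0.5,0,0,0,0,0.3,0,0,0,0,0.2,0,0,0,0,0.2,0,0,0,0,0.2,0,0,0,0,0.2,0,0,0,0,0.2],
  "grip_force": 35
}}

```text
t: 17.35
eef_pos: [0.5779, 0.187, 0.1299]
tool_rot: [0.0, 0.769, 0.64, 0.001]
contact_force: [-0.8, 0.2, 6.5]
gripper_width: 0.387
grasp_force: 34.7
```

>>> {"api": "advance", "payload": {
  "steps": [0,0,-0.08,0,0.2,0,0,-0.16,0,0.2,0,0,-0.36,0,0.2,0,0,-0.5,0,0.2,0,0,-0.5,0,0.2,0,0,-0.5,0,0.2,0,0,-0.5,0,0.2,0,0,-0.36,0,0.2,0,0,-0.16,0,0.2,0,0,-0.08,0,0.2,0,0,0,0,0.2]
}}

```text
t: 18.45
eef_pos: [0.577, 0.1868, 0.2885]
tool_rot: [-0.0, 0.769, 0.64, -0.0]
contact_force: [0.6, -0.0, -3.5]
gripper_width: 0.39
grasp_force: 35.3
```

```bash
python3 go.py 0.556 -0.2637 0.29 -7.7
```

```text
d now [-0.4468  0.0613 -0.0015] turn -0.049 d after turn [-0.4492  0.0396 -0.0015] tilt z [-5.e-04 -1.e-04 -1.e+00]
```

Scaled: -0.027 m is -0.54, -0.018 m is -0.36, -0.049 rad / 4 = -0.0123.

>>> {"api": "advance", "payload": {
  "steps": [0,0,0,-0.0123,0.2,-0.1,0.04,0,0,0.2,-0.2,0.04,0,0,0.2,-0.36,0.04,0,0,0.2,-0.54,0.04,0,0,0.2,-0.54,0.04,0,0,0.2,-0.54,0.04,0,0,0.2,-0.54,0.04,0,0,0.2,-0.54,0.04,0,0,0.2,-0.54,0.04,0,0,0.2,-0.54,0.04,0,0,0.2,-0.54,0.04,0,0,0.2,-0.54,0.04,0,0,0.2,-0.54,0.04,0,0,0.2,-0.54,0.04,0,0,0.2,-0.54,0.04,0,0,0.2,-0.54,0.04,0,0,0.2,-0.54,0.04,0,0,0.2,-0.36,0.04,0,0,0.2,-0.24,0.04,0,0,0.2]
}}

```text
t: 20.45
eef_pos: [0.5541, -0.2588, 0.2889]
tool_rot: [0.0, 0.754, 0.656, -0.0]
contact_force: [0.1, 0.4, -2.7]
gripper_width: 0.385
grasp_force: 35.3
```

>>> {"api": "advance", "payload": {
  "steps": [-0.12,0.02,0,0,0.2,-0.04,0,0,0,0.2,0,0,0,0,0.2,0,0,0,0,0.2,0,0,0,0,0.2,0,0,0,0,0.2]
}}

```text
t: 21.05
eef_pos: [0.5561, -0.2627, 0.2888]
tool_rot: [-0.0, 0.753, 0.659, 0.0]
contact_force: [0.1, -0.1, -3.0]
gripper_width: 0.388
grasp_force: 35.3
```

```bash
python3 go.py 0.556 -0.2637 0.126 -7.7
```

```text
d now [-0.001  -0.      0.1628] turn 0.001 d after turn [-0.001  -0.      0.1628] tilt z [ 0.e+00  2.e-04 -1.e+00]
```

Scaled: 0.02 m is 0.4, 0.005 m is 0.1.

>>> {"api": "advance", "payload": {
  "steps": [-0.02,0,0.1,0,0.2,0,0,0.2,0,0.2,0,0,0.4,0,0.2,0,0,0.4,0,0.2,0,0,0.4,0,0.2,0,0,0.4,0,0.2,0,0,0.4,0,0.2,0,0,0.4,0,0.2,0,0,0.24,0,0.2,0,0,0.12,0,0.2,0,0,0.08,0,0.2,0,0,0.04,0,0.2,0,0,0.02,0,0.2,0,0,0,0,0.2,0,0,0,0,0.2]
}}

```text
t: 22.55
eef_pos: [0.5561, -0.2645, 0.1293]
tool_rot: [0.0, 0.753, 0.658, 0.0]
contact_force: [-0.3, 0.4, -3.3]
gripper_width: 0.386
grasp_force: 35.2
```

>>> {"api": "advance", "payload": {
  "steps": [0,0,0.02,0,0.2,0,0,0.01,0,0.2,0,0,0,0,0.2,0,0,0,0,0.2]
}}

```text
t: 22.95
eef_pos: [0.5557, -0.2644, 0.1273]
tool_rot: [-0.0, 0.753, 0.658, -0.0]
contact_force: [0.4, -0.2, -2.3]
gripper_width: 0.387
grasp_force: 35.2
```

Scaled: 0.001 m is 0.02.

>>> {"api": "advance", "payload": {
  "steps": [0,0,0.02,0,0.2,0,0,0,0,0.2,0,0,0,0,0.2]
}}

```text
t: 23.25
eef_pos: [0.5559, -0.2645, 0.1265]
tool_rot: [0.0, 0.753, 0.658, 0.0]
contact_force: [-0.9, -0.4, -0.7]
gripper_width: 0.386
grasp_force: 35.5
```

>>> {"api": "advance", "payload": {
  "steps": [0,0,0.02,0,0.2,0,0,0,0,0.2,0,0,0,0,0.2]
}}

```text
t: 23.55
eef_pos: [0.556, -0.2648, 0.1265]
tool_rot: [0.0, 0.753, 0.658, 0.0]
contact_force: [-3.5, 0.7, 8.7]
gripper_width: 0.388
grasp_force: 36.5
```

Contact. Back off slightly, release, rise, then move to yellow.

Scaled: -0.03 m is -0.6, -0.02 m is -0.4.

>>> {"api": "advance", "payload": {
  "steps": [0,0,-0.02,0,0.2,0,0,0,0,0.42,0,0,0,0,0.5,0,0,0,0,0.7,0,0,0,0,0.9,0,0,0,0,1,0,0,0,0,1,0,0,-0.2,0,1,0,0,-0.4,0,1,0,0,-0.6,0,1,0,0,-0.6,0,1,0,0,-0.4,0,1,0,0,0,0,1]
}}

```text
t: 24.85
eef_pos: [0.5573, -0.2657, 0.2402]
tool_rot: [0.003, 0.753, 0.658, 0.002]
contact_force: [0.0, -0.9, 0.1]
gripper_width: 1.005
grasp_force: 0.0
```

```bash
python3 go.py 0.5907 0.2552 0.24 -10.5
```

```text
d now [ 0.5207 -0.0367 -0.0006] turn 0.049 d after turn [ 0.5183 -0.0621 -0.0006] tilt z [ 0.0059 -0.0019 -1.    ]
```

Scaled: 0.028 m is 0.56, 0.024 m is 0.48, 0.049 rad / 4 = 0.0123.

>>> {"api": "advance", "payload": {
  "steps": [0,0,0,0.0123,1,0.24,-0.06,0,0,1,0.48,-0.06,0,0,1,0.56,-0.066,0,0,1,0.56,-0.066,0,0,1,0.56,-0.066,0,0,1,0.56,-0.066,0,0,1,0.56,-0.066,0,0,1,0.56,-0.066,0,0,1,0.56,-0.066,0,0,1,0.56,-0.066,0,0,1,0.56,-0.066,0,0,1,0.56,-0.066,0,0,1,0.56,-0.066,0,0,1,0.56,-0.066,0,0,1,0.56,-0.066,0,0,1,0.56,-0.066,0,0,1,0.56,-0.066,0,0,1,0.56,-0.066,0,0,1,0.48,-0.06,0,0,1]
}}

```text
t: 26.85
eef_pos: [0.5862, 0.2489, 0.2356]
tool_rot: [-0.0, 0.768, 0.641, -0.001]
contact_force: [0.4, 0.6, -1.1]
gripper_width: 0.998
grasp_force: 0.0
```

>>> {"api": "advance", "payload": {
  "steps": [0.21,0,0,0,1,0,0,0,0,1,0,0,0,0,1,0,0,0,0,1]
}}

```text
t: 27.25
eef_pos: [0.5895, 0.2546, 0.2364]
tool_rot: [0.0, 0.77, 0.639, -0.0]
contact_force: [-0.4, -0.3, -0.8]
gripper_width: 1.002
grasp_force: 0.0
```

```bash
python3 go.py 0.5907 0.2552 0.1285 -10.5
```

```text
d now [0.0009 0.001  0.1079] turn -0.002 d after turn [0.0009 0.001  0.1079] tilt z [-0.e+00 -6.e-04 -1.e+00]
```

Scaled: 0.025 m is 0.5, 0.02 m is 0.4.

>>> {"api": "advance", "payload": {
  "steps": [0.02,0.02,0.2,0,1,0,0,0.4,0,1,0,0,0.5,0,1,0,0,0.5,0,1,0,0,0.36,0,1,0,0,0.18,0,1,0,0,0,0,0.7,0,0,0,0,0.5,0,0,0,0,0.3,0,0,0,0,0.2,0,0,0,0,0.2,0,0,0,0,0.2,0,0,0,0,0.2,0,0,0,0,0.2],
  "grip_force": 35
}}

```text
t: 28.65
eef_pos: [0.5914, 0.2577, 0.1305]
tool_rot: [0.0, 0.769, 0.639, 0.001]
contact_force: [1.5, -0.0, 6.3]
gripper_width: 0.39
grasp_force: 35.4
```

>>> {"api": "advance", "payload": {
  "steps": [0,0,-0.08,0,0.2,0,0,-0.16,0,0.2,0,0,-0.36,0,0.2,0,0,-0.5,0,0.2,0,0,-0.5,0,0.2,0,0,-0.5,0,0.2,0,0,-0.5,0,0.2,0,0,-0.36,0,0.2,0,0,-0.16,0,0.2,0,0,-0.08,0,0.2,0,0,0,0,0.2]
}}

```text
t: 29.75
eef_pos: [0.5902, 0.2575, 0.289]
tool_rot: [-0.0, 0.769, 0.64, -0.0]
contact_force: [0.7, -0.2, -2.2]
gripper_width: 0.387
grasp_force: 35.1
```

```bash
python3 go.py 0.5657 -0.192 0.29 -7.7
```

```text
d now [-0.4465  0.0576 -0.001 ] turn -0.049 d after turn [-0.4487  0.0359 -0.001 ] tilt z [-6.e-04 -2.e-04 -1.e+00]
```

Scaled: -0.027 m is -0.54, 0.002 m is 0.04, -0.049 rad / 4 = -0.0123.

>>> {"api": "advance", "payload": {
  "steps": [0,0,0,-0.0123,0.2,-0.1,0,0,0,0.2,-0.2,0,0,0,0.2,-0.36,0.04,0,0,0.2,-0.54,0.04,0,0,0.2,-0.54,0.04,0,0,0.2,-0.54,0.04,0,0,0.2,-0.54,0.04,0,0,0.2,-0.54,0.04,0,0,0.2,-0.54,0.04,0,0,0.2,-0.54,0.04,0,0,0.2,-0.54,0.04,0,0,0.2,-0.54,0.04,0,0,0.2,-0.54,0.04,0,0,0.2,-0.54,0.04,0,0,0.2,-0.54,0.04,0,0,0.2,-0.54,0.04,0,0,0.2,-0.54,0.04,0,0,0.2,-0.36,0.04,0,0,0.2,-0.24,0.04,0,0,0.2]
}}

```text
t: 31.75
eef_pos: [0.5636, -0.1875, 0.2894]
tool_rot: [0.0, 0.754, 0.656, -0.0]
contact_force: [-0.5, -0.4, -2.0]
gripper_width: 0.39
grasp_force: 35.1
```

>>> {"api": "advance", "payload": {
  "steps": [-0.12,0.02,0,0,0.2,-0.02,0,0,0,0.2,0,0,0,0,0.2,0,0,0,0,0.2,0,0,0,0,0.2,0,0,0,0,0.2]
}}

```text
t: 32.35
eef_pos: [0.5655, -0.1905, 0.2892]
tool_rot: [-0.0, 0.753, 0.659, 0.0]
contact_force: [-0.3, 0.5, -1.1]
gripper_width: 0.386
grasp_force: 35.1
```

```bash
python3 go.py 0.5657 -0.191 0.126 -7.7
```

```text
d now [-0.0005  0.0003  0.1632] turn 0.001 d after turn [-0.0005  0.0003  0.1632] tilt z [-1.e-04  2.e-04 -1.e+00]
```

Scaled: 0.02 m is 0.4, 0.012 m is 0.24.

>>> {"api": "advance", "payload": {
  "steps": [0,0,0.1,0,0.2,0,0,0.2,0,0.2,0,0,0.4,0,0.2,0,0,0.4,0,0.2,0,0,0.4,0,0.2,0,0,0.4,0,0.2,0,0,0.4,0,0.2,0,0,0.4,0,0.2,0,0,0.24,0,0.2,0,0,0.12,0,0.2,0,0,0.08,0,0.2,0,0,0.04,0,0.2,0,0,0.02,0,0.2,0,0,0,0,0.2,0,0,0,0,0.2]
}}

```text
t: 33.85
eef_pos: [0.5657, -0.1912, 0.1298]
tool_rot: [0.0, 0.753, 0.658, 0.0]
contact_force: [0.6, 0.0, -1.8]
gripper_width: 0.388
grasp_force: 35.1
```

>>> {"api": "advance", "payload": {
  "steps": [0,0,0.02,0,0.2,0,0,0.01,0,0.2,0,0,0,0,0.2,0,0,0,0,0.2]
}}

```text
t: 34.25
eef_pos: [0.5654, -0.1912, 0.1278]
tool_rot: [0.0, 0.753, 0.658, -0.0]
contact_force: [0.6, 0.1, -2.2]
gripper_width: 0.388
grasp_force: 35.1
```

Scaled: 0.001 m is 0.02.

>>> {"api": "advance", "payload": {
  "steps": [0,0,0.02,0,0.2,0,0,0,0,0.2,0,0,0,0,0.2]
}}

```text
t: 34.55
eef_pos: [0.5655, -0.1913, 0.127]
tool_rot: [0.0, 0.753, 0.658, 0.0]
contact_force: [-0.8, -0.5, 1.2]
gripper_width: 0.39
grasp_force: 35.4
```

Scaled: -0.03 m is -0.6, -0.02 m is -0.4.

>>> {"api": "advance", "payload": {
  "steps": [0,0,0,0,0.42,0,0,0,0,0.5,0,0,0,0,0.7,0,0,0,0,0.9,0,0,0,0,1,0,0,0,0,1,0,0,-0.2,0,1,0,0,-0.4,0,1,0,0,-0.6,0,1,0,0,-0.6,0,1,0,0,-0.4,0,1,0,0,0,0,1]
}}

```text
t: 35.75
eef_pos: [0.567, -0.1922, 0.2405]
tool_rot: [0.002, 0.753, 0.658, 0.002]
contact_force: [0.7, -0.2, -1.1]
gripper_width: 1.002
grasp_force: 0.0
```

```bash
python3 go.py 0.6034 0.3255 0.24 -10.5
```

```text
d now [ 5.179e-01 -3.330e-02  2.000e-04] turn 0.049 d after turn [ 5.157e-01 -5.860e-02  2.000e-04] tilt z [ 0.006 -0.001 -1.   ]
```

Scaled: 0.028 m is 0.56, 0.024 m is 0.48, 0.049 rad / 4 = 0.0123.

>>> {"api": "advance", "payload": {
  "steps": [0,0,0,0.0123,1,0.24,-0.06,0,0,1,0.48,-0.06,0,0,1,0.56,-0.062,0,0,1,0.56,-0.062,0,0,1,0.56,-0.062,0,0,1,0.56,-0.062,0,0,1,0.56,-0.062,0,0,1,0.56,-0.062,0,0,1,0.56,-0.062,0,0,1,0.56,-0.062,0,0,1,0.56,-0.062,0,0,1,0.56,-0.062,0,0,1,0.56,-0.062,0,0,1,0.56,-0.062,0,0,1,0.56,-0.062,0,0,1,0.56,-0.062,0,0,1,0.56,-0.062,0,0,1,0.56,-0.062,0,0,1,0.44,-0.06,0,0,1]
}}

```text
t: 37.75
eef_pos: [0.5985, 0.3199, 0.2358]
tool_rot: [-0.0, 0.768, 0.641, -0.001]
contact_force: [-1.1, 0.6, -0.9]
gripper_width: 1.004
grasp_force: 0.0
```

>>> {"api": "advance", "payload": {
  "steps": [0.16,0,0,0,1,0,0,0,0,1,0,0,0,0,1,0,0,0,0,1,0,0,0,0,1,0,0,0,0,1]
}}

```text
t: 38.35
eef_pos: [0.6015, 0.324, 0.237]
tool_rot: [-0.0, 0.769, 0.639, 0.0]
contact_force: [-0.3, 1.0, -0.2]
gripper_width: 1.0
grasp_force: 0.0
```

```bash
python3 go.py 0.6034 0.3255 0.1285 -10.5
```

```text
d now [0.0018 0.0016 0.1085] turn -0.001 d after turn [0.0018 0.0016 0.1085] tilt z [ 1.e-04  2.e-04 -1.e+00]
```

The rows are not in the units I measure in: shifts go in shares of 50 mm and turns go in shares of 4 rad. I convert before sending: 0.025 m is 0.5, 0.02 m is 0.4.

>>> {"api": "advance", "payload": {
  "steps": [0.03,0.03,0.2,0,1,0,0,0.4,0,1,0,0,0.5,0,1,0,0,0.5,0,1,0,0,0.36,0,1,0,0,0.2,0,1,0,0,0,0,0.7,0,0,0,0,0.5,0,0,0,0,0.3,0,0,0,0,0.2,0,0,0,0,0.2,0,0,0,0,0.2,0,0,0,0,0.2,0,0,0,0,0.2],
  "grip_force": 35
}}

```text
t: 39.75
eef_pos: [0.6038, 0.3265, 0.1302]
tool_rot: [0.0, 0.769, 0.64, 0.001]
contact_force: [-1.6, -0.3, 5.7]
gripper_width: 0.388
grasp_force: 35.1
```

>>> {"api": "advance", "payload": {
  "steps": [0,0,-0.08,0,0.2,0,0,-0.16,0,0.2,0,0,-0.36,0,0.2,0,0,-0.5,0,0.2,0,0,-0.5,0,0.2,0,0,-0.5,0,0.2,0,0,-0.5,0,0.2,0,0,-0.36,0,0.2,0,0,-0.16,0,0.2,0,0,-0.08,0,0.2,0,0,0,0,0.2]
}}

```text
t: 40.85
eef_pos: [0.6029, 0.326, 0.2889]
tool_rot: [-0.0, 0.769, 0.64, -0.0]
contact_force: [-0.2, -0.6, -3.2]
gripper_width: 0.386
grasp_force: 35.4
```

```bash
python3 go.py 0.5753 -0.1203 0.29 -7.7
```

```text
d now [-0.4439  0.0541 -0.0012] turn -0.049 d after turn [-0.446   0.0325 -0.0012] tilt z [-2.e-04  1.e-04 -1.e+00]
```

Scaled: -0.027 m is -0.54, -0.018 m is -0.36, -0.049 rad / 4 = -0.0123.

>>> {"api": "advance", "payload": {
  "steps": [0,0,0,-0.0123,0.2,-0.1,0,0,0,0.2,-0.2,0,0,0,0.2,-0.36,0,0,0,0.2,-0.54,0.02,0,0,0.2,-0.54,0.04,0,0,0.2,-0.54,0.04,0,0,0.2,-0.54,0.04,0,0,0.2,-0.54,0.04,0,0,0.2,-0.54,0.04,0,0,0.2,-0.54,0.04,0,0,0.2,-0.54,0.04,0,0,0.2,-0.54,0.04,0,0,0.2,-0.54,0.04,0,0,0.2,-0.54,0.04,0,0,0.2,-0.54,0.04,0,0,0.2,-0.54,0.04,0,0,0.2,-0.54,0.04,0,0,0.2,-0.36,0.04,0,0,0.2,-0.2,0.04,0,0,0.2]
}}

```text
t: 42.85
eef_pos: [0.5734, -0.1169, 0.289]
tool_rot: [0.0, 0.755, 0.656, -0.0]
contact_force: [-0.1, -0.3, -2.6]
gripper_width: 0.388
grasp_force: 35.3
```

>>> {"api": "advance", "payload": {
  "steps": [-0.1,0.02,0,0,0.2,-0.02,0,0,0,0.2,0,0,0,0,0.2,0,0,0,0,0.2,0,0,0,0,0.2,0,0,0,0,0.2]
}}

```text
t: 43.45
eef_pos: [0.5754, -0.1186, 0.2887]
tool_rot: [-0.0, 0.753, 0.659, -0.0]
contact_force: [0.8, -0.2, -3.0]
gripper_width: 0.39
grasp_force: 35.3
```

```bash
python3 go.py 0.5753 -0.1203 0.126 -7.7
```

```text
d now [-0.0017  0.0002  0.1627] turn 0.001 d after turn [-0.0017  0.0002  0.1627] tilt z [-1.e-04  1.e-04 -1.e+00]
```

Scaled: 0.02 m is 0.4, 0.012 m is 0.24.

>>> {"api": "advance", "payload": {
  "steps": [-0.02,0,0.1,0,0.2,0,0,0.2,0,0.2,0,0,0.4,0,0.2,0,0,0.4,0,0.2,0,0,0.4,0,0.2,0,0,0.4,0,0.2,0,0,0.4,0,0.2,0,0,0.4,0,0.2,0,0,0.24,0,0.2,0,0,0.12,0,0.2,0,0,0.08,0,0.2,0,0,0.04,0,0.2,0,0,0.02,0,0.2,0,0,0,0,0.2,0,0,0,0,0.2]
}}

```text
t: 44.95
eef_pos: [0.5755, -0.1202, 0.1292]
tool_rot: [0.0, 0.753, 0.658, 0.0]
contact_force: [-0.8, 0.0, -4.0]
gripper_width: 0.389
grasp_force: 35.3
```

>>> {"api": "advance", "payload": {
  "steps": [0,0,0.02,0,0.2,0,0,0.01,0,0.2,0,0,0,0,0.2,0,0,0,0,0.2]
}}

```text
t: 45.35
eef_pos: [0.5751, -0.1202, 0.1273]
tool_rot: [-0.0, 0.753, 0.658, -0.0]
contact_force: [0.4, 0.4, -3.5]
gripper_width: 0.389
grasp_force: 35.3
```

Scaled: 0.001 m is 0.02.

>>> {"api": "advance", "payload": {
  "steps": [0,0,0.02,0,0.2,0,0,0,0,0.2,0,0,0,0,0.2]
}}

```text
t: 45.65
eef_pos: [0.5754, -0.1203, 0.1267]
tool_rot: [0.0, 0.753, 0.658, 0.0]
contact_force: [-0.4, 0.5, 2.6]
gripper_width: 0.386
grasp_force: 35.8
```

Contact. Release, rise, and move clear for a look.

Scaled: -0.03 m is -0.6, -0.02 m is -0.4.

>>> {"api": "advance", "payload": {
  "steps": [0,0,0,0,0.42,0,0,0,0,0.5,0,0,0,0,0.7,0,0,0,0,0.9,0,0,0,0,1,0,0,0,0,1,0,0,-0.2,0,1,0,0,-0.4,0,1,0,0,-0.6,0,1,0,0,-0.6,0,1,0,0,-0.4,0,1,0,0,0,0,1]
}}

```text
t: 46.85
eef_pos: [0.5769, -0.121, 0.2399]
tool_rot: [0.002, 0.753, 0.658, 0.002]
contact_force: [0.1, -0.7, -0.1]
gripper_width: 0.999
grasp_force: 0.0
```

>>> {"api": "advance", "payload": {
  "steps": [0.2,0,0,0,1,0.4,0,0,0,1,0.6,0,0,0,1,0.6,0,0,0,1,0.6,0,0,0,1,0.6,0,0,0,1,0.6,0,0,0,1,0.6,0,0,0,1,0.6,0,0,0,1,0.4,0,0,0,1,0.2,0,0,0,1,0,0,0,0,1,0,0,0,0,1,0,0,0,0,1]
}}

```text
t: 48.25
eef_pos: [0.6112, 0.1453, 0.2364]
tool_rot: [0.0, 0.754, 0.657, -0.0]
contact_force: [0.4, -0.6, 0.1]
gripper_width: 1.0
grasp_force: 0.0
```

```bash
python3 - <<'E'
from h import *
cv2.imwrite("pics/e.png",np.vstack([eyes.read_camera("scene")[130:290],eyes.read_camera("top")[100:260]]))
E
```

```text
(no output)
```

View pics/e.png

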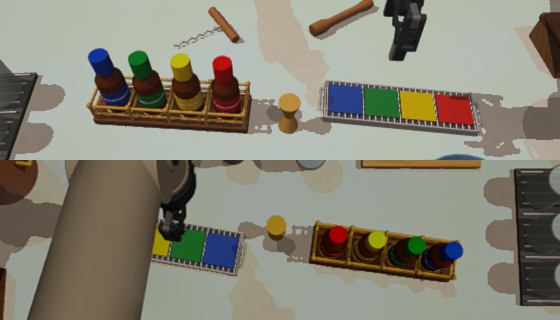

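All four bottles stand upright in the bays. In the top view they read red, yellow, green, blue from left to right, matching the coaster order.

```bash
python3 -c "from station import bot, eyes; print(bot.hand_in())"
```

```text
the job is handed in; nothing more can be done
None
```

The four bottles stand upright in the brass-railed rack in the order red, yellow, green, blue from left to right as seen from the robot, and the job was handed in at about 48 s of the 128 s allowed.

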